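# Fit a fume-extractor filter and lock the hatch

### The job

Fit the fresh filter cassette into the bench-top fume extractor: lower it gently, pull fin upward, into the bay in the sloping front until it is fully home, then swing the blue hatch shut over it. Fasten the hatch with its captive quarter-turn stud: line the black wing up with the white dashes, push it in through the slot, turn it a quarter turn clockwise onto the red dash so that it locks, and let go. Leave the sieve, the jar and the wash bottle undisturbed.

Things in the scene. Friction and masses are not known exactly. Their poses are not given: they have to be found in the camera images.
- extractor: Fixed fume extractor, white and grey cabinet 270 deep (own x) by 220 wide (y) by 172 high, set side-on: its front faces roughly the robot's left (+y). Origin on the bench; front at x = -130, back at +140 with a 30 mm duct spigot beyond. The front is upright for 65 mm, then slopes back at 30 deg from horizontal for 215 mm to a flat top. Its y axis is parallel to the hatch hinge.
- bay: Filter bay sunk square into the sloping face. Origin at the centre of its floor; x points up the slope, y along the hinge, z straight out of the face (30 deg from vertical, leaning to the robot's left). Mouth 98 (x) by 128 (y), depth 78 from floor to face, so the mouth centre is at z = +78. The hinge line lies on the face, 60 mm from the mouth's centre along +x. The seated cassette has its origin at this origin and its z along this z; its x along this x, either way round.
- cassette: Loose filter cassette, about 0.3 to 0.45 kg, white frame with paper pleats, 90 (x) by 120 (y) by 44 (z), lying flat on the bench with its fin up. Origin at the centre of its underside. An orange pull fin, 60 long (along x) by 12 thick (y) by 30 tall, stands centred on its top, from z = 44 to 74.
- cassette_fin (a point): Point on the cassette's axis, 61 mm above its underside, 17 mm above the cassette's top and 13 mm below the fin's top.
- hatch (a joint): Angle of the blue hatch in rad: 0 shut flat on the face, grows as the lower edge swings up and over to the back; starts open at about 1.85 to 2.25, stop at 2.4. The friction hinge (about 0.35 N m; hatch 0.4 kg with its stud) holds it wherever it is left; some 3 to 7 N at the push points moves it. The hatch is 176 long from the hinge to its free (lower) edge, 180 wide, 6 thick. When it stands open the outer side with the wing faces the robot's right.
- hatch_hinge (a point): Middle of the hinge line, at the hatch's upper edge, level with its outer surface. When shut, the outer surface lies 6 mm out of the cabinet's face. The hinge line itself runs along the extractor's y, 6 mm below this point when shut.
- hatch_push_left (a point): Free spot on the hatch's outer surface, 150 from the hinge and 64 to the +y side of the middle; its axes are the hatch's: x from the free edge to the hinge, y along the hinge, z out of the outer surface.
- hatch_push_right (a point): The same spot on the -y side.
- plunger (a joint): How far the fastener's stud is pushed in, m: 0 is out (a spring holds it there), 0.014 is the stop. The spring pushes out with 2 N at 0 and 5.5 N at 0.014. Under the shut hatch the stud carries a 30 by 8 mm cross bar that meets a fixed steel plate after 1 mm unless it lies along the plate's 34 by 12 slot (within about 0.12 rad). Pushed through and turned across the slot, the bar is caught behind the plate and the stud stays in at about 0.012 when let go.
- wing (a joint): Angle of the wing in rad, growing clockwise as seen from outside the hatch; stops at -0.10 and 1.60. 0: wing and cross bar lie along the hinge line, between the two white dashes, lined up with the slot. 1.57: wing points up and down the slope, to the red dash: locked if pushed in. Starts turned partly, at 0.45 to 1.15, and out. It turns stiffly (0.03 N m) and stays where it is left.
- wing_grip (a point): Centre of the black wing grip on the stud's axis. The wing is 64 long, 12 thick and 30 tall (15 either side of this point along the axis), with a white line on its top. Its axes: y along the wing's length, x across its thickness, z along the stud's axis, out of the hatch. The axis is 146 from the hinge on the hatch's middle line. With the stud out the wing stands from 18 to 48 above the hatch's outer surface, pushed in from 4 to 34.
- sieve: Bystander: loose steel test sieve, 200 diameter, 50 high, origin under its centre.
- jar: Bystander: loose glass sample jar with green cap, 66 diameter, 85 high, origin under its centre.
- wash_bottle: Bystander: loose white bottle with red cap, 64 diameter, 165 high, origin under its centre.
Not all that is in view belongs to the job. Leave any yellow look-alike of the cassette alone.

How it is judged:
By the outcome, as a careful person would: the job done as asked, in the order asked, and still so for the second after the job is handed in, with the robot touching nothing.
It also fails if it takes over 72 s, if anything falls off the work surface, if the arm or the gripper's body presses on something with over 40 N, if the wrist force passes 120 N, or if a joint passes its speed limit or range.

### The arm

A 6-joint arm with a two-finger parallel gripper is mounted at the origin on the work surface. World frame = base frame: x ahead of the robot, y to its left, z up, the work surface at z = 0. Lengths are in mm, angles in rad, forces in N, time in s.
With the tool pointing down it reaches from about 275 to 975 mm from the base axis. Payload 8.4 kg.
Tool frame: the origin (TCP) lies at the centre of the arm's flange, where the gripper is bolted on; the fingertips stand 190 mm ahead of it and the grasp point (between the pads) lies 171 mm ahead of it (r.nose_length is the z of the fingertips in the tool frame, in mm); z points along the fingers, x is the direction in which the jaws open and shut, and the axes are right-handed (so a half turn about z gives the same grasp; the last joint's range is limited). The gripper opens to 92 mm and grips with 3 to 60 N. Pads are 20 mm wide; open, the fingers measure 128 mm over their backs; the gripper's body (75 mm by 189 mm) begins 69 mm behind the grasp point.
Start: joints at [1.184, 0.353, 1.633, -0, 1.155, -0.002], TCP at [234.608, 579.3, 404.683] pointing down, gripper open.
Joint ranges: [-2.63, 2.63], [-0.92, 2.1], [0.06, 2.66], [-1.3, 4.44], [0, 2.69], [-3.02, 3.02]. Speed limits (rad/s): [2.22, 2.22, 2.79, 3.14, 3.14, 3.14].

### API

Orientations are given as [roll, pitch, yaw] about the fixed x, y, z axes, in that order (R = Rz(yaw) Ry(pitch) Rx(roll)).
In Python, from station import sensors, capture, r, find_in, cut_out gives the robot as it stands. The module is installed in compiled form; this text tells all that it offers.
- The arm moves only by the tool apply_moves, never from a script. Its argument "commands" is a list of rows, each an object of numbers: "tx", "ty", "tz": the shift along the world's x, y, z in units of 250 mm (1.0 is 250 mm); "turn": the turn about the world's z in units of 180 degrees (1.0 is 180 degrees). In form: [{"tx": .., "ty": .., "tz": .., "turn": ..}, ...]. A call has 1 to 20 rows; each row shifts and turns the commanded pose from where the row before left it; what a row does not reach is not made up. A row lasts 1/10 s, in which the tool goes at most 50 mm and 8.59 degrees, less where a joint would pass 70% of its speed; a pose out of reach is approached as far as the arm can. A call with a number of a shift or a turn outside -1 to 1 is refused whole. A call with a gripper value outside its range is refused whole. "grip" is the closure, from -1 (fully open) to 1 (shut), so that 0 is half open, set as the call begins (left out, the last holds). The fingers move at their own pace and stop on an object; "squeeze" is the grip in N (left out, the last holds). Time passes only in rows, so rows that do not move let the fingers close. It gives the time, the measured TCP pose, the force and the opening at its end, in the units of the state.
- sensors.observe(): the state, without advancing time (a new reading comes with each control period).
- capture(name): name is "side" or "top"; returns a dict with "img" (420x560x3 uint8, red, green, blue), "z_map" (420x560 float32, mm along the optical axis (not along the pixel's ray), 0 where there is no reading), "fx", "fy", "cx", "cy" (pixels), "origin" and "rotation" of the camera in the world. Camera axes: x right, y down, z forward; pixel columns grow to the right and rows downward; lengths in mm; the calibration is good to about 2 mm. A picture is of the moment at which its call begins.
- r.hand_in(): hands the job in, once; it reports no verdict.
Trained networks look in a picture, given as the dict that the camera call returned (one of the last four; its "shot" number tells which), for a name from the list of things; names that differ only in an ending like _2 or _b are one class to them, and where a whole thing is asked for, a point or a joint stands for the part that bears it (a point fixed in the world has none). Each returns a list of dicts, best first, with "conf" (0 to 1); they miss things now and then, are a little off and sometimes report something else, mostly with a low value. They report only what shows in the picture. A call takes as long as a camera call. They do not tell look-alikes from the thing itself.
- find_in(picture, label): "extent" ([left, top, right, bottom] in pixels, round what is visible of it).
- cut_out(picture, label): "mask" (420x560 bool, what is visible of it) and "extent" ([left, top, right, bottom] in pixels, round what is visible of it).
The state is a dict: "time_s": time; "qpos": joint angles; "dq": joint speeds; "effort": joint torques, N m; "eef_pos": TCP position; "eef_rot": TCP orientation; "force": force on the tool from outside, world axes, zero at the start; "wrist_torque": the same for the moment, N m; "width": finger opening in mm.
Only numpy, scipy, OpenCV 4.12 (cv2) and the standard library are available. Lean on these libraries where they do the work, as an engineer would, in place of code of your own. Each camera call takes 0.05 s, during which the arm holds its last target. There are 200 camera calls.

## Working session

There is one attempt and no reset: what is moved stays moved. The work goes in short steps, Python scripts to look and compute and a tool call to move; the robot and the scene stay as the last step left them, time stands still between calls to the robot, and variables do not carry over. Pictures are saved under pics/ and viewed, about 8 in all and at most 12, crops included, and the job is handed in when it is done.

Besides the shell and the picture viewer there is one more tool, called after ">>>" in YAML: its name, and indented under it one key for each argument. apply_moves: Moves the arm, as the interface text tells. Its arguments: {"type":"object","properties":{"commands":{"type":"array"},"grip":{"type":"number"},"squeeze":{"type":"number"}},"required":["commands"]}

```bash
mkdir -p pics
cat > h.py <<'E'
import numpy as np, cv2
from station import sensors, capture, r, find_in, cut_out
def world(p,us,vs,z=None):
    us=np.asarray(us,float);vs=np.asarray(vs,float)
    if z is None: z=p["z_map"][vs.astype(int),us.astype(int)]
    c=np.stack([(us-p["cx"])/p["fx"]*z,(vs-p["cy"])/p["fy"]*z,z*np.ones_like(us)],-1)
    return c@np.array(p["rotation"]).T+np.array(p["origin"])
def cloud(p,m):
    v,u=np.nonzero(m&(p["z_map"]>0)); return world(p,u,v)
def pix(p,w):
    c=(np.asarray(w,float)-np.array(p["origin"]))@np.array(p["rotation"])
    return np.stack([c[...,0]/c[...,2]*p["fx"]+p["cx"],c[...,1]/c[...,2]*p["fy"]+p["cy"]],-1)
def save(p,n,crop=None,s=1):
    im=p["img"][:,:,::-1]
    if crop: im=im[crop[1]:crop[3],crop[0]:crop[2]]
    cv2.imwrite(f"pics/{n}.png",cv2.resize(im,None,fx=s,fy=s,interpolation=cv2.INTER_CUBIC))
E
python3 - <<'E'
from h import *
print(sensors.observe())
for n in("side","top"):
    p=capture(n);save(p,n+"0");print(n,p["origin"],np.round(p["rotation"],3).tolist(),p["fx"])
    for l in["extractor","bay","cassette","cassette_fin","hatch","wing","sieve","jar","wash_bottle"]:
        try: print(l,[(round(d["conf"],2),np.round(d["extent"]).tolist(),np.round(np.median(cloud(p,d["mask"]),0)).tolist()) for d in cut_out(p,l)[:3]])
        except Exception as e: print(l,e)
E
```

```text
{'time_s': 0.0, 'qpos': array([ 1.18358091e+00,  3.53662746e-01,  1.63409790e+00,  1.53604796e-06,
        1.15522874e+00, -2.37329362e-03]), 'dq': array([-6.43224762e-05,  1.00460832e-03,  1.70036394e-05, -7.95357535e-04,
        2.10712016e-04, -1.67845585e-03]), 'effort': array([ 4.98489331e-03, -5.93837392e+01, -3.34226453e+01,  7.01230369e-02,
        2.31717486e-02, -1.15751122e-04]), 'eef_pos': array([234.53305018, 579.08578833, 403.96991003]), 'eef_rot': array([-3.14158793e+00,  1.39672543e-03,  1.18595358e+00]), 'force': array([-0.73252902,  0.30019649,  0.87696199]), 'wrist_torque': array([ 0.00830582, -0.03369991,  0.04095297]), 'width': 91.85248139916531}
side [-134.57261234 -816.17273397  832.70360729] [-2.196, -0.009, -0.737] 471.3945215077391
extractor []
bay operands could not be broadcast together with shapes (7149,) (3,) 
cassette operands could not be broadcast together with shapes (1107,) (3,) 
cassette_fin operands could not be broadcast together with shapes (1081,) (3,) 
hatch operands could not be broadcast together with shapes (3098,) (3,) 
wing operands could
[... 266 characters left out ...]
0.005, -1.569] 471.86329275738024
extractor operands could not be broadcast together with shapes (8425,) (3,) 
bay operands could not be broadcast together with shapes (1275,) (3,) 
cassette operands could not be broadcast together with shapes (1354,) (3,) 
cassette_fin operands could not be broadcast together with shapes (1511,) (3,) 
hatch operands could not be broadcast together with shapes (801,) (3,) 
wing operands could not be broadcast together with shapes (351,) (3,) 
sieve operands could not be broadcast together with shapes (3957,) (3,) 
jar operands could not be broadcast together with shapes (786,) (3,) 
wash_bottle operands could not be broadcast together with shapes (642,) (3,)
```

Rotation comes as rpy; fix.

```bash
sed -i 's/np.array(p\["rotation"\])/RM(p)/g' h.py
cat >> h.py <<'E'
from scipy.spatial.transform import Rotation as Ro
def RM(p):
    a=np.array(p["rotation"]); return a if a.ndim==2 else Ro.from_euler("xyz",a).as_matrix()
E
python3 - <<'E'
from h import *
P=[]
for n in("side","top"):
    p=capture(n);np.save(n+"0.npy",p,allow_pickle=True)
    P.append(p["img"][:,:,::-1])
    for l in["extractor","bay","cassette","hatch","wing","sieve","jar","wash_bottle"]:
        print(n,l,[(round(d["conf"],2),np.round(d["extent"]).tolist(),np.round(np.median(cloud(p,d["mask"]),0)).tolist()) for d in cut_out(p,l)[:3]])
    save(p,n+"1",s=1.4)
E
```

```text
side extractor [(0.97, [225.0, 110.0, 351.0, 269.0], [544.0, -122.0, 147.0])]
side bay [(0.18, [275.0, 108.0, 321.0, 196.0], [577.0, -101.0, 261.0])]
side cassette [(0.91, [156.0, 210.0, 209.0, 253.0], [330.0, 64.0, 43.0]), (0.66, [162.0, 161.0, 211.0, 198.0], [482.0, 266.0, 42.0]), (0.58, [117.0, 191.0, 154.0, 225.0], [294.0, 236.0, 43.0])]
side hatch [(0.82, [277.0, 108.0, 321.0, 194.0], [576.0, -101.0, 262.0])]
side wing [(0.51, [298.0, 129.0, 320.0, 143.0], [579.0, -143.0, 320.0])]
side sieve [(0.57, [330.0, 289.0, 431.0, 383.0], [463.0, -492.0, 18.0]), (0.46, [240.0, 112.0, 258.0, 162.0], [729.0, 280.0, 83.0])]
side jar []
side wash_bottle [(0.64, [242.0, 113.0, 259.0, 165.0], [729.0, 279.0, 86.0])]
top extractor [(0.88, [222.0, 128.0, 335.0, 225.0], [581.0, -75.0, 125.0]), (0.17, [176.0, 130.0, 202.0, 158.0], [700.0, 171.0, 83.0])]
top bay [(0.65, [253.0, 154.0, 285.0, 207.0], [590.0, -48.0, 61.0])]
top cassette [(0.89, [135.0, 259.0, 185.0, 304.0], [305.0, 261.0, 45.0]), (0.81, [199.0, 254.0, 248.0, 288.0], [340.0, 79.0, 45.0]), (0.7, [132.0, 193.0, 176.0, 240.0], [489.0, 286.0, 45.0])]
top hatch [(0.57, [277.0, 129.0, 304.0, 208.0], [587.0, -106.0, 319.0]), (0.34, [178.0, 133.0, 205.0, 158.0], [699.0, 171.0, 82.0]), (0.31, [131.0, 194.0, 174.0, 238.0], [489.0, 285.0, 45.0])]
top wing [(0.58, [280.0, 154.0, 309.0, 176.0], [590.0, -127.0, 318.0])]
top sieve [(0.6, [386.0, 192.0, 454.0, 261.0], [462.0, -493.0, 19.0])]
top jar [(0.72, [176.0, 132.0, 202.0, 156.0], [700.0, 172.0, 82.0])]
top wash_bottle [(0.76, [138.0, 116.0, 167.0, 145.0], [732.0, 281.0, 109.0]), (0.56, [280.0, 128.0, 306.0, 212.0], [589.0, -106.0, 316.0])]
```

View pics/side1.png

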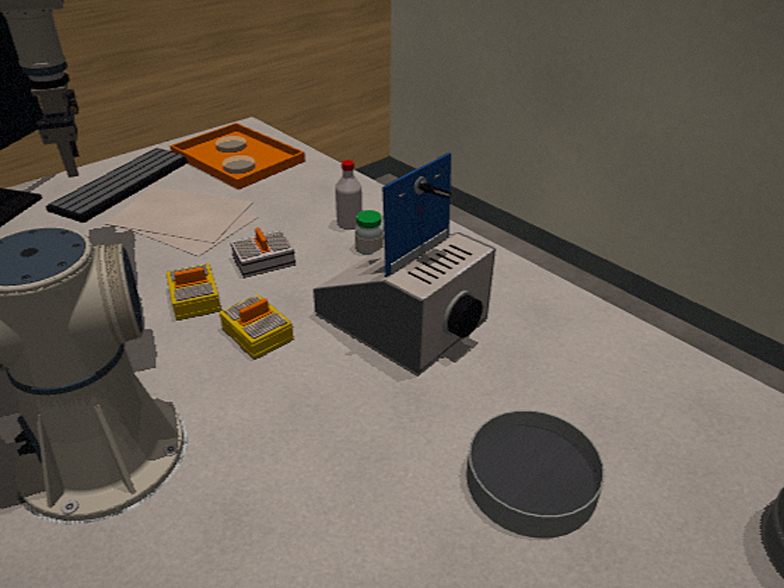

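View pics/top1.png

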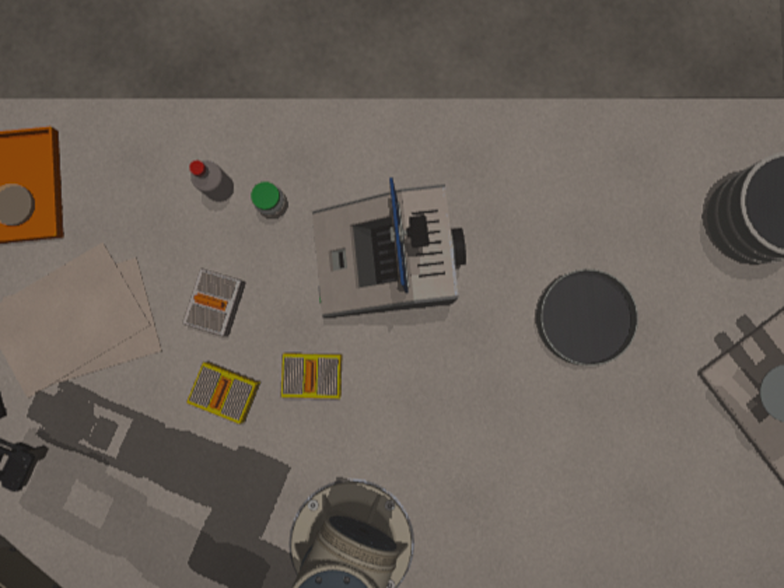

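Run:
```python
from h import *
p=capture("top")
m=cut_out(p,"extractor")[0]["mask"]; 
u0,v0,u1,v1=215,122,300,232
reg=np.zeros_like(m);reg[v0:v1,u0:u1]=1
C=cloud(p,reg); 
# ransac slope plane
rng=np.random.default_rng(0);best=0
C2=C[(C[:,2]>55)&(C[:,2]<175)]
for _ in range(2000):
    a=C2[rng.choice(len(C2),3,False)];n=np.cross(a[1]-a[0],a[2]-a[0]);n/=np.linalg.norm(n)+1e-9
    if n[2]<0:n=-n
    if not .8<n[2]<.92: continue
    k=(abs((C2-a[0])@n)<2.5).sum()
    if k>best: best,N,A=k,n,a[0]
for _ in range(5):
    I=C2[abs((C2-A)@N)<3];A=I.mean(0);N=np.linalg.svd(I-A)[2][2];N*=np.sign(N[2])
print("plane",N,np.degrees(np.arccos(N[2])),len(I),A)
yaw=np.arctan2(-N[1],-N[0]); print("yaw of ext x",yaw,np.degrees(yaw))
ax=np.array([np.cos(yaw),np.sin(yaw),0]);ay=np.array([-ax[1],ax[0],0])
# x origin: z=65+(x+130)tan30
q=I@ax; print("ex from plane",np.mean(q-((I[:,2]-65)/np.tan(np.pi/6)-130)))
s=I@ay; print("side extents",np.percentile(s,[0,1,99,100]), "q ext",q.min(),q.max())
r2=cv2.minAreaRect(I[:,:2].astype(np.float32));print("rect",r2)
# rectified depth-deviation in face coordinates
sx=ax*np.cos(np.pi/6)+np.array([0,0,np.sin(np.pi/6)])
dev=(C-A)@N; X=(C-A)@sx; Y=(C-A)@ay
b=(dev<-8)&(abs(X)<150)&(C[:,2]>30)
for lo in range(-110,111,10):
    g=abs(Y-lo)<5
    xs=X[g&(dev<-8)&(C[:,2]>45)]; pl=np.sort(X[g&(abs(dev)<4)])
    if len(pl)>2:
        d=np.diff(pl);i=np.argsort(d)[-2:];print(lo,"plane",pl[0].round(),pl[-1].round(),"gaps",[(pl[j].round(),pl[j+1].round()) for j in i if d[j]>6])
np.savez("ext.npz",N=N,A=A,yaw=yaw)
# hatch
for n in("top","side"):
    pp=p if n=="top" else capture(n)
    H=cloud(pp,cut_out(pp,"hatch")[0]["mask"]);H=H[(H[:,2]>185)&(H[:,1]<0)]
    h2=np.c_[H@ax,H@ay,H[:,2]];md=np.median(h2,0);
    print(n,len(h2),"hatch x~",np.percentile(h2[:,0],[5,50,95]),"y",np.percentile(h2[:,1],[1,99]),"z",np.percentile(h2[:,2],[1,99]))
    if n=="side":
        for _ in range(3):
            f=np.polyfit(h2[:,2],h2[:,0],1);e=abs(h2[:,0]-np.polyval(f,h2[:,2]));h2=h2[e<6]
        print("fit x=f(z)",f,len(h2))
```

```text
plane [-0.05376079  0.49527895  0.86706894] 29.880202875560542 2799 [576.45231212 -13.35924068 113.97954233]
yaw of ext x -1.462673158954396 -83.80499881515469
ex from plane 120.65265117407505
side extents [463.54963782 464.86139229 682.48487844 684.72078583] q ext -10.2062548798897 187.43049748772478
rect ((580.3678588867188, -26.527305603027344), (220.4276123046875, 197.7337188720703), 6.453310489654541)
-110 plane -99.0 126.0 gaps [(np.float64(-85.0), np.float64(-79.0)), (np.float64(109.0), np.float64(117.0))]
-100 plane -96.0 128.0 gaps []
-90 plane -96.0 130.0 gaps []
-80 plane -98.0 130.0 gaps [(np.float64(98.0), np.float64(105.0))]
-70 plane -99.0 125.0 gaps [(np.float64(109.0), np.float64(115.0)), (np.float64(94.0), np.float64(109.0))]
-60 plane -97.0 129.0 gaps [(np.float64(36.0), np.float64(43.0)), (np.float64(91.0), np.float64(110.0))]
-50 plane -99.0 125.0 gaps [(np.float64(92.0), np.float64(110.0)), (np.float64(-10.0), np.float64(88.0))]
-40 plane -98.0 133.0 gaps [(np.float64(91.0), np.float64(112.0)), (np.float64(-8.0), np.float64(89.0))]
-30 plane -97.0 133.0 gaps [(n
[... 938 characters left out ...]
, (np.float64(-6.0), np.float64(89.0))]
70 plane -98.0 138.0 gaps [(np.float64(127.0), np.float64(138.0)), (np.float64(92.0), np.float64(111.0))]
80 plane -97.0 131.0 gaps [(np.float64(91.0), np.float64(109.0))]
90 plane -100.0 128.0 gaps [(np.float64(92.0), np.float64(105.0))]
100 plane -99.0 131.0 gaps [(np.float64(93.0), np.float64(106.0))]
110 plane -97.0 127.0 gaps [(np.float64(92.0), np.float64(105.0))]
top 745 hatch x~ [154.1108792  166.67575031 204.26690788] y [484.92859701 658.97835123] z [187.80969753 342.70248932]
side 2749 hatch x~ [157.80077742 162.13782115 169.85510409] y [485.68744307 662.69547804] z [187.12215999 339.32173275]
fit x=f(z) [-4.28555560e-02  1.73378979e+02] 2497
```

Run:
```python
from h import *
print(sensors.observe()["time_s"])
for n in("top","side"):
    p=capture(n)
    for d in cut_out(p,"cassette"):
        C=cloud(p,d["mask"]);md=np.median(C,0)
        if abs(md[0]-486)>25: continue
        u0,v0,u1,v1=np.array(d["extent"]).astype(int);reg=np.zeros((420,560),bool);reg[v0-3:v1+4,u0-3:u1+4]=1
        C=cloud(p,reg)
        T=C[(C[:,2]>39)&(C[:,2]<49)];F=C[(C[:,2]>66)&(C[:,2]<80)]
        print(n,len(T),cv2.minAreaRect(T[:,:2].astype(np.float32)),"fin",len(F),cv2.minAreaRect(F[:,:2].astype(np.float32)),np.percentile(F[:,2],[50,95]))
        c=F[:,:2].mean(0);w=np.linalg.svd(F[:,:2]-c)[2][0];print("fin c",c,np.degrees(np.arctan2(w[1],w[0])))
z=np.load("ext.npz");print(z["A"],z["N"],z["yaw"])
yaw=np.radians(-83.7);ax=np.array([np.cos(yaw),np.sin(yaw),0]);ay=np.array([-ax[1],ax[0],0]);t=np.pi/6
sx=ax*np.cos(t)+[0,0,.5];sz=-ax*.5+np.array([0,0,np.cos(t)])
M=z["A"]+41*sx;M=M+(574-M@ay)*ay
print("mouth",M,"sx",sx,"sy",ay,"sz",sz,"bay",M-78*sz,"hinge",M+60*sx,"stud surf shut",M+60*sx-146*sx+6*sz)
```

```text
2.15
top 1036 ((491.8897399902344, 291.7902526855469), (92.47066497802734, 119.65559387207031), 73.7040023803711) fin 87 ((492.03759765625, 292.24884033203125), (60.88636016845703, 11.888506889343262), 73.54393005371094) [73.18520591 76.95769485]
fin c [491.4691253  290.59390974] 73.09506660361126
side 573 ((491.402099609375, 290.9414367675781), (95.02287292480469, 120.3200454711914), 73.64054870605469) fin 46 ((490.59979248046875, 289.5141296386719), (55.384788513183594, 10.78005599975586), 74.18101501464844) [72.62393734 76.16409333]
fin c [489.78777368 287.98098646] -103.81057795731707
[576.45231212 -13.35924068 113.97954233] [-0.05376079  0.49527895  0.86706894] -1.462673158954396
mouth [582.82846234 -48.37808012 134.47954233] sx [ 0.0950327  -0.86079544  0.5       ] sy [0.99396096 0.10973431 0.        ] sz [-0.05486716  0.49698048  0.8660254 ] bay [587.10810047 -87.14255738  66.92956084] hinge [ 588.5304244  -100.02580639  164.47954233] stud surf shut [574.32644711  28.6322104   96.67569476]
```

>>> apply_moves:
  commands:
    - {"tx": 0.0644,"ty": -0.1427,"tz": 0.0169,"turn": -0.026}
    - {"tx": 0.0644,"ty": -0.1427,"tz": 0.0169,"turn": -0.026}
    - {"tx": 0.0644,"ty": -0.1427,"tz": 0.0169,"turn": -0.026}
    - {"tx": 0.0644,"ty": -0.1427,"tz": 0.0169,"turn": -0.026}
    - {"tx": 0.0644,"ty": -0.1427,"tz": 0.0169,"turn": -0.026}
    - {"tx": 0.0644,"ty": -0.1427,"tz": 0.0169,"turn": -0.026}
    - {"tx": 0.0644,"ty": -0.1427,"tz": 0.0169,"turn": -0.026}
    - {"tx": 0.0644,"ty": -0.1427,"tz": 0.0169,"turn": -0.026}
    - {"tx": 0.0644,"ty": -0.1427,"tz": 0.0169,"turn": -0.026}
    - {"tx": 0.0644,"ty": -0.1427,"tz": 0.0169,"turn": -0.026}
    - {"tx": 0.0644,"ty": -0.1427,"tz": 0.0169,"turn": -0.026}
    - {"tx": 0.0644,"ty": -0.1427,"tz": 0.0169,"turn": -0.026}
    - {"tx": 0.0644,"ty": -0.1427,"tz": 0.0169,"turn": -0.026}
    - {"tx": 0.0644,"ty": -0.1427,"tz": 0.0169,"turn": -0.026}
    - {"tx": 0.0644,"ty": -0.1427,"tz": 0.0169,"turn": -0.026}
    - {"tx": 0.0644,"ty": -0.1427,"tz": 0.0169,"turn": -0.026}
    - {"tx": 0.0644,"ty": -0.1427,"tz": 0.0169,"turn": -0.026}
    - {"tx": 0.0644,"ty": -0.1427,"tz": 0.0169,"turn": -0.026}
  grip: 1
  squeeze: 10

```text
time_s: 4.15
eef_pos: [524.8, -64.5, 481.1]
eef_rot: [-3.141, -0.0, -0.288]
force: [0.4, 0.9, -0.3]
width: 0.7
```

>>> apply_moves:
  commands:
    - {"tx": 0.005,"ty": -0.04}
    - {"tx": 0.002,"ty": -0.02}
    - {"tx": 0.002,"ty": -0.02}
    - {"tx": 0.002,"ty": -0.02}
    - {"tx": 0.002,"ty": -0.02}
    - {"tx": 0.002,"ty": -0.02}
    - {"tx": 0.002,"ty": -0.02}
    - {"tx": 0.002,"ty": -0.02}
    - {"tx": 0.002,"ty": -0.02}
    - {"tx": 0.002,"ty": -0.02}

```text
schema error: expected keys tx, ty, tz, turn
```

>>> apply_moves:
  commands:
    - {"tx": 0.005,"ty": -0.04,"tz": 0,"turn": 0}
    - {"tx": 0.002,"ty": -0.02,"tz": 0,"turn": 0}
    - {"tx": 0.002,"ty": -0.02,"tz": 0,"turn": 0}
    - {"tx": 0.002,"ty": -0.02,"tz": 0,"turn": 0}
    - {"tx": 0.002,"ty": -0.02,"tz": 0,"turn": 0}
    - {"tx": 0.002,"ty": -0.02,"tz": 0,"turn": 0}
    - {"tx": 0.002,"ty": -0.02,"tz": 0,"turn": 0}
    - {"tx": 0.002,"ty": -0.02,"tz": 0,"turn": 0}
    - {"tx": 0.002,"ty": -0.02,"tz": 0,"turn": 0}
    - {"tx": 0.002,"ty": -0.02,"tz": 0,"turn": 0}

```text
time_s: 5.15
eef_pos: [530.2, -118.2, 480.7]
eef_rot: [-3.142, 0.0, -0.284]
force: [-0.1, 2.9, -0.7]
width: 0.4
```

>>> apply_moves:
  commands:
    - {"tx": 0.002,"ty": -0.02,"tz": 0,"turn": 0}
    - {"tx": 0.002,"ty": -0.02,"tz": 0,"turn": 0}
    - {"tx": -0.011,"ty": 0.112,"tz": 0,"turn": 0}
    - {"tx": -0.011,"ty": 0.112,"tz": -0.05,"turn": 0}
    - {"tx": -0.011,"ty": 0.112,"tz": -0.05,"turn": 0}
    - {"tx": -0.011,"ty": 0.112,"tz": -0.05,"turn": 0}
    - {"tx": -0.011,"ty": 0.112,"tz": -0.05,"turn": 0}
    - {"tx": -0.011,"ty": 0.112,"tz": -0.05,"turn": 0}
    - {"tx": -0.011,"ty": 0.112,"tz": -0.05,"turn": 0}
    - {"tx": -0.011,"ty": 0.112,"tz": -0.05,"turn": 0}
    - {"tx": -0.011,"ty": 0.112,"tz": -0.05,"turn": 0}
    - {"tx": -0.011,"ty": 0.112,"tz": -0.06,"turn": 0}
    - {"tx": -0.011,"ty": 0.112,"tz": -0.06,"turn": 0}
    - {"tx": -0.011,"ty": 0.112,"tz": -0.06,"turn": 0}
    - {"tx": -0.011,"ty": 0.112,"tz": -0.06,"turn": 0}
    - {"tx": -0.011,"ty": 0.112,"tz": -0.06,"turn": 0}
    - {"tx": -0.011,"ty": 0.112,"tz": -0.06,"turn": 0}
    - {"tx": 0,"ty": 0,"tz": 0,"turn": 0}
  grip: -1

```text
time_s: 6.95
eef_pos: [489.7, 294.2, 289.2]
eef_rot: [3.141, 0.0, -0.282]
force: [-0.1, -0.7, 0.8]
width: 91.9
```

Run:
```python
from h import *
s=sensors.observe();print(s["time_s"],s["eef_pos"],s["eef_rot"],s["force"])
p=capture("side");yaw=np.radians(-83.7);ax=np.array([np.cos(yaw),np.sin(yaw),0])
d=cut_out(p,"hatch")
if d:
    H=cloud(p,d[0]["mask"]);H=H[(H[:,2]>185)&(H[:,1]<0)];q=H@ax;z=H[:,2]
    for _ in range(3):
        f=np.polyfit(z,q,1);k=abs(q-np.polyval(f,z))<6;q=q[k];z=z[k]
    print(f,"theta",np.radians(30)+np.pi/2+np.arctan(f[0]))
```

```text
6.95 [489.74365464 294.23754052 289.16391387] [ 3.14108065e+00  4.77911994e-04 -2.81855285e-01] [-0.05660337 -0.73831802  0.83418395]
[  0.29847406 118.7860518 ] theta 2.3844513649483288
```

>>> apply_moves:
  commands:
    - {"tx": 0,"ty": -0.042,"tz": 0,"turn": -0.001}
    - {"tx": 0,"ty": 0,"tz": -0.05,"turn": 0}
    - {"tx": 0,"ty": 0,"tz": -0.05,"turn": 0}
    - {"tx": 0,"ty": 0,"tz": -0.05,"turn": 0}
    - {"tx": 0,"ty": 0,"tz": -0.04,"turn": 0}
    - {"tx": 0,"ty": 0,"tz": 0,"turn": 0}

```text
time_s: 7.65
eef_pos: [489.3, 281.2, 241.3]
eef_rot: [3.139, 0.002, -0.287]
force: [0.2, 0.1, -0.5]
width: 92.2
```

>>> apply_moves:
  commands:
    - {"tx": 0,"ty": 0,"tz": 0,"turn": 0}
    - {"tx": 0,"ty": 0,"tz": 0,"turn": 0}
    - {"tx": 0,"ty": 0,"tz": 0,"turn": 0}
    - {"tx": 0,"ty": 0,"tz": 0,"turn": 0}
    - {"tx": 0,"ty": 0,"tz": 0,"turn": 0}
    - {"tx": 0,"ty": 0,"tz": 0,"turn": 0}
    - {"tx": 0,"ty": 0,"tz": 0,"turn": 0}
    - {"tx": 0,"ty": 0,"tz": 0,"turn": 0}
  grip: 1
  squeeze: 12

```text
time_s: 8.45
eef_pos: [489.9, 281.7, 243.3]
eef_rot: [3.142, 0.0, -0.287]
force: [0.1, 0.8, 0.5]
width: 30.1
```

>>> apply_moves:
  commands:
    - {"tx": 0,"ty": 0,"tz": 0,"turn": 0}
    - {"tx": 0,"ty": 0,"tz": 0,"turn": 0}
    - {"tx": 0,"ty": 0,"tz": 0,"turn": 0}
    - {"tx": 0,"ty": 0,"tz": 0,"turn": 0}
    - {"tx": 0,"ty": 0,"tz": 0.02,"turn": 0}
    - {"tx": 0,"ty": 0,"tz": 0.06,"turn": 0}
    - {"tx": 0,"ty": 0,"tz": 0.1,"turn": 0}
    - {"tx": 0,"ty": 0,"tz": 0.12,"turn": 0}
    - {"tx": 0,"ty": 0,"tz": 0,"turn": 0}
    - {"tx": 0,"ty": 0,"tz": 0,"turn": 0}

```text
time_s: 9.45
eef_pos: [489.9, 281.7, 319.0]
eef_rot: [-3.14, -0.001, -0.287]
force: [-0.5, -1.1, -4.2]
width: 11.8
```

```bash
cat > tilt.py <<'E'
from h import *
import sys
s=sensors.observe();print(s["time_s"],s["eef_pos"],s["eef_rot"],s["force"],s["width"])
p=capture("side");save(p,sys.argv[1],eval(sys.argv[2]),float(sys.argv[3]))
E
python3 tilt.py grip1 "(100,60,330,260)" 2.8
```

```text
9.45 [489.85638724 281.67946867 319.00732879] [-3.14038662e+00 -1.10007751e-03 -2.87349502e-01] [-0.48475774 -1.05859864 -4.18959854] 11.819547262982782
```

View pics/grip1.png

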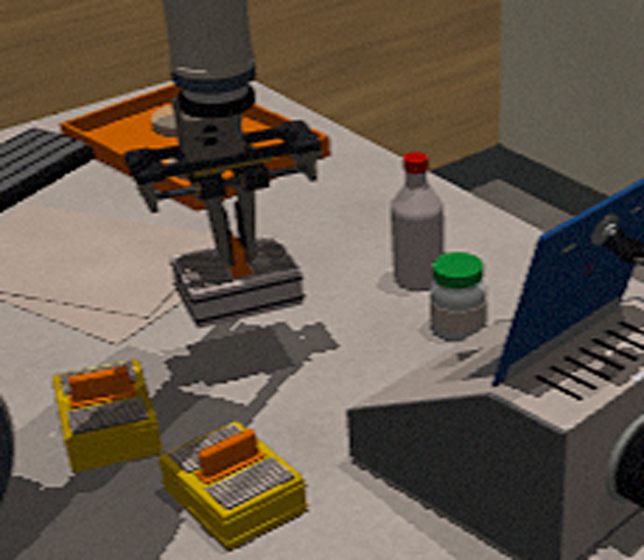

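>>> apply_moves:
  commands:
    - {"tx": 0.031,"ty": -0.0766,"tz": 0,"turn": 0.0126}
    - {"tx": 0.031,"ty": -0.0766,"tz": 0,"turn": 0.0126}
    - {"tx": 0.031,"ty": -0.0766,"tz": 0,"turn": 0.0126}
    - {"tx": 0.031,"ty": -0.0766,"tz": 0,"turn": 0.0126}
    - {"tx": 0.031,"ty": -0.0766,"tz": 0,"turn": 0.0126}
    - {"tx": 0.031,"ty": -0.0766,"tz": 0,"turn": 0.0126}
    - {"tx": 0.031,"ty": -0.0766,"tz": 0,"turn": 0.0126}
    - {"tx": 0.031,"ty": -0.0766,"tz": 0,"turn": 0.0126}
    - {"tx": 0.031,"ty": -0.0766,"tz": 0,"turn": 0.0126}
    - {"tx": 0.031,"ty": -0.0766,"tz": 0,"turn": 0.0126}
    - {"tx": 0,"ty": 0,"tz": 0,"turn": 0}
    - {"tx": 0,"ty": 0,"tz": 0,"turn": 0}

```text
time_s: 10.7
eef_pos: [566.9, 90.1, 317.1]
eef_rot: [-3.142, 0.002, 0.106]
force: [-0.2, 0.2, -3.2]
width: 11.8
```

```bash
cat > tilt.py <<'E'
from h import *
# tilt of the cassette: fit plane to its top in the region below the hand
s=sensors.observe();T=s["eef_pos"];print(s["time_s"],T,s["eef_rot"],s["force"],s["width"])
yaw=np.radians(-83.7);ax=np.array([np.cos(yaw),np.sin(yaw),0]);ay=np.array([-ax[1],ax[0],0])
for n in("top","side"):
    p=capture(n);d=[x for x in cut_out(p,"cassette")]
    best=None
    for x in d:
        C=cloud(p,x["mask"]);
        if len(C)>50 and np.linalg.norm(np.median(C,0)[:2]-T[:2])<70: best=C;break
    if best is None: print(n,"none",[x["conf"] for x in d]);continue
    L=np.c_[best@ax-T@ax,best@ay-T@ay,best[:,2]-T[2]]
    g=L[(abs(L[:,1])>28)&(abs(L[:,1])<56)];
    q,z=g[:,0],g[:,2]
    for _ in range(6):
        f=np.polyfit(q,z,1);k=abs(z-np.polyval(f,q))<max(3,1.5*np.std(z-np.polyval(f,q)));q,z=q[k],z[k]
    print(n,len(q),"tilt deg",np.degrees(np.arctan(f[0])),"z at q=0",f[1],"q",q.min(),q.max(),"y",L[:,1].min(),L[:,1].max())
E
python3 tilt.py
```

```text
10.7 [566.9363982   90.13594215 317.05789578] [-3.14152888e+00  1.95337248e-03  1.06222641e-01] [-0.15446555  0.17595668 -3.15865104] 11.823347470695944
top 83 tilt deg -1.2861180839224728 z at q=0 -198.04587850249882 q -58.33836479822237 31.253719634072972 y -73.62147966873243 52.78833057491238
side 232 tilt deg -2.6611960371756065 z at q=0 -198.31174012312118 q -55.151946248066196 33.393230970078285 y -65.87569038434935 61.55089828727728
```

>>> apply_moves:
  commands:
    - {"tx": 0,"ty": -0.008,"tz": -0.032,"turn": 0.001}
    - {"tx": 0,"ty": 0,"tz": 0,"turn": 0}
    - {"tx": -0.002,"ty": 0.0162,"tz": -0.0077,"turn": 0}
    - {"tx": -0.002,"ty": 0.0162,"tz": -0.0077,"turn": 0}
    - {"tx": -0.002,"ty": 0.0162,"tz": -0.0077,"turn": 0}
    - {"tx": -0.002,"ty": 0.0162,"tz": -0.0077,"turn": 0}
    - {"tx": -0.002,"ty": 0.0162,"tz": -0.0077,"turn": 0}
    - {"tx": -0.002,"ty": 0.0162,"tz": -0.0077,"turn": 0}

```text
time_s: 11.7
eef_pos: [564.1, 112.7, 298.1]
eef_rot: [3.142, 0.001, 0.112]
force: [0.4, -0.3, -3.7]
width: 12.1
```

```bash
python3 tilt.py
```

```text
11.7 [564.12344253 112.74095129 298.08472903] [3.14151585e+00 9.48970354e-04 1.11562820e-01] [ 0.40133166 -0.26802365 -3.68493254] 12.095623341094306
top 88 tilt deg 7.472425180937389 z at q=0 -195.73449837803233 q -56.96118104166831 33.053192720427546 y -64.5268651284764 73.85275916568014
side 189 tilt deg 6.192630607214463 z at q=0 -196.15909105050238 q -57.14051573734409 31.968660968270093 y -65.96678018767761 106.62852407452078
```

>>> apply_moves:
  commands:
    - {"tx": -0.001,"ty": 0.0131,"tz": -0.0125,"turn": 0}
    - {"tx": -0.001,"ty": 0.0131,"tz": -0.0125,"turn": 0}
    - {"tx": -0.001,"ty": 0.0131,"tz": -0.0125,"turn": 0}
    - {"tx": -0.001,"ty": 0.0131,"tz": -0.0125,"turn": 0}
    - {"tx": -0.001,"ty": 0.0131,"tz": -0.0125,"turn": 0}
    - {"tx": -0.001,"ty": 0.0131,"tz": -0.0125,"turn": 0}
    - {"tx": 0,"ty": 0,"tz": 0,"turn": 0}

```text
time_s: 12.6
eef_pos: [562.7, 132.5, 279.4]
eef_rot: [3.142, 0.001, 0.112]
force: [-0.6, -0.8, -4.2]
width: 11.6
```

```bash
python3 tilt.py
```

```text
12.6 [562.71030922 132.5046539  279.39895914] [3.14155616e+00 7.44728709e-04 1.12030030e-01] [-0.63677674 -0.76326651 -4.1998311 ] 11.64100824613361
top 87 tilt deg -29.645618112545296 z at q=0 -181.04707837495553 q 12.705583739088453 32.526805318037354 y -63.80363048291417 54.20826542934935
side 200 tilt deg 6.206020108992379 z at q=0 -195.7981873404946 q -56.031535473428946 32.285284781965764 y -65.93161098468727 87.10876397740799
```

>>> apply_moves:
  commands:
    - {"tx": 0,"ty": 0,"tz": 0.065,"turn": 0}
    - {"tx": 0,"ty": 0,"tz": 0.065,"turn": 0}
    - {"tx": 0.01,"ty": -0.0875,"tz": 0,"turn": -0.001}
    - {"tx": 0.01,"ty": -0.0875,"tz": 0,"turn": -0.001}
    - {"tx": 0,"ty": 0,"tz": -0.02,"turn": 0}
    - {"tx": 0,"ty": 0,"tz": -0.021,"turn": 0}
    - {"tx": -0.0017,"ty": 0.0153,"tz": -0.0049,"turn": 0}
    - {"tx": -0.0017,"ty": 0.0153,"tz": -0.0049,"turn": 0}
    - {"tx": -0.0017,"ty": 0.0153,"tz": -0.0049,"turn": 0}
    - {"tx": -0.0017,"ty": 0.0153,"tz": -0.0049,"turn": 0}
    - {"tx": -0.0014,"ty": 0.0129,"tz": -0.0077,"turn": 0}
    - {"tx": -0.0014,"ty": 0.0129,"tz": -0.0077,"turn": 0}

```text
time_s: 14.0
eef_pos: [565.4, 110.4, 293.1]
eef_rot: [3.142, 0.0, 0.105]
force: [0.2, -0.3, -2.8]
width: 11.8
```

```bash
python3 tilt.py
```

```text
14.0 [565.4116698  110.41075649 293.12014508] [3.14151689e+00 2.86403604e-04 1.05412012e-01] [ 0.20388175 -0.26722477 -2.78018394] 11.79773632989382
top 97 tilt deg -68.88496004072027 z at q=0 -116.31960136747726 q 24.40875571799848 42.39455915666023 y -100.8515819901047 57.411618327724796
side 182 tilt deg 5.705362915782197 z at q=0 -196.83522516542538 q -51.023136285056566 35.761515192247 y -66.04712989688096 168.36847581374604
```

Run:
```python
from h import *
p=capture("side");a=cv2.resize(p["img"][60:260,170:360,::-1],None,fx=3,fy=3,interpolation=cv2.INTER_CUBIC)
cv2.imwrite("pics/t2.png",a)
```

```text
(no output)
```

View pics/t2.png

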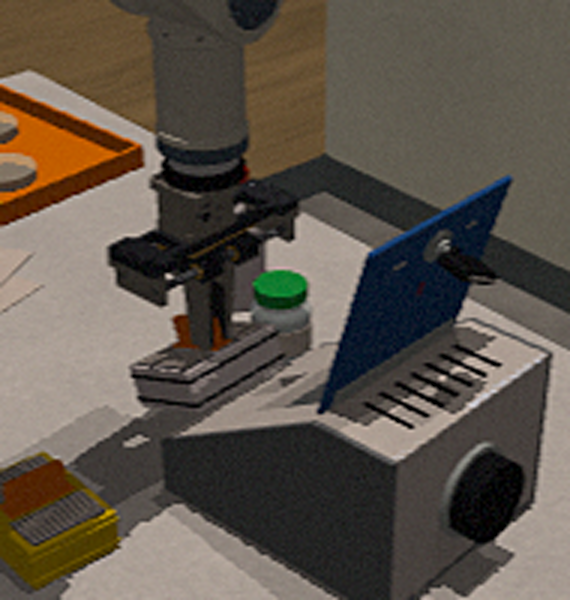

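>>> apply_moves:
  commands:
    - {"tx": 0,"ty": 0,"tz": 0.08,"turn": 0}
    - {"tx": 0.004,"ty": -0.039,"tz": 0,"turn": 0}
    - {"tx": 0,"ty": 0,"tz": -0.01,"turn": 0}
    - {"tx": 0,"ty": 0,"tz": -0.01,"turn": 0}
    - {"tx": 0,"ty": 0,"tz": -0.01,"turn": 0}
    - {"tx": 0,"ty": 0,"tz": -0.01,"turn": 0}
    - {"tx": 0,"ty": 0,"tz": 0,"turn": 0}

```text
time_s: 14.95
eef_pos: [566.2, 100.4, 302.6]
eef_rot: [3.142, 0.001, 0.105]
force: [-0.0, 0.2, -4.1]
width: 11.8
```

>>> apply_moves:
  commands:
    - {"tx": 0,"ty": 0,"tz": -0.01,"turn": 0}
    - {"tx": 0,"ty": 0,"tz": -0.01,"turn": 0}

```text
time_s: 15.15
eef_pos: [566.5, 100.4, 298.2]
eef_rot: [-3.142, -0.0, 0.105]
force: [0.3, 0.2, -3.0]
width: 12.0
```

>>> apply_moves:
  commands:
    - {"tx": 0,"ty": 0,"tz": -0.01,"turn": 0}
    - {"tx": 0,"ty": 0,"tz": -0.01,"turn": 0}

```text
time_s: 15.35
eef_pos: [566.4, 101.6, 294.5]
eef_rot: [-3.138, -0.0, 0.104]
force: [-9.7, 13.8, 17.2]
width: 11.9
```

```bash
python3 tilt.py
```

```text
15.35 [566.39632971 101.60647964 294.53404337] [-3.13849833e+00 -1.10797949e-04  1.04203291e-01] [-9.70969318 13.77384478 17.1937116 ] 11.92971426654
top 77 tilt deg -62.42245782415133 z at q=0 -136.57263115814692 q 21.85382380556285 40.34528983327568 y -63.6064445561683 74.64218885695925
side 155 tilt deg 1.3243591683794178 z at q=0 -193.64900144818003 q -21.542636943062135 35.30242533733684 y -66.50828755463516 56.46150725813459
```

Run:
```python
from h import *
s=sensors.observe();T=s["eef_pos"];print(T,s["force"])
yaw=np.radians(-83.7);ax=np.array([np.cos(yaw),np.sin(yaw),0]);ay=np.array([-ax[1],ax[0],0])
im=np.full((600,800,3),255,np.uint8)
for n,panel in(("top",0),("side",1)):
    p=capture(n);v,u=np.nonzero(p["z_map"]>0);C=world(p,u,v);col=p["img"][v,u][:,::-1]
    q=C@ax;y=C@ay-574;k=(abs(y)<105)&(q>-120)&(q<110)&(C[:,2]<215)&(C[:,2]>-5)
    for a,b,c,yy in zip(q[k],C[k,2],col[k],y[k]):
        cv2.circle(im,(int((a+120)*3.4),int(290+300*panel-b*1.3*1)),1,tuple(int(t) for t in c),-1)
    # numbers: cassette region bins
    for lo in(-60,-30,30,55):
        g=k&(abs(y-lo)<8)&(q<30)
        print(n,lo,[(int(b),np.round(np.percentile(C[g&(abs(q-b)<4),2],[5,50,95])).tolist()) for b in range(-100,30,10) if (g&(abs(q-b)<4)).sum()>1])
cv2.imwrite("pics/prof.png",im)
```

```text
[566.31571482 101.77032914 294.44727545] [-6.14785664  9.12319123  8.6686128 ]
top -60 [(-30, [-4.0, -0.0, 4.0]), (-20, [-3.0, 74.0, 111.0]), (-10, [39.0, 102.0, 114.0]), (0, [67.0, 78.0, 89.0]), (10, [72.0, 74.0, 78.0]), (20, [78.0, 82.0, 86.0])]
top -30 [(-90, [78.0, 80.0, 81.0]), (-80, [79.0, 82.0, 86.0]), (-20, [108.0, 112.0, 115.0]), (-10, [97.0, 104.0, 114.0]), (0, [74.0, 83.0, 91.0]), (10, [73.0, 76.0, 81.0]), (20, [79.0, 84.0, 88.0])]
top 30 [(-10, [97.0, 105.0, 110.0]), (0, [69.0, 80.0, 90.0]), (10, [73.0, 75.0, 79.0]), (20, [77.0, 82.0, 86.0])]
top 55 [(-10, [81.0, 104.0, 113.0]), (0, [70.0, 78.0, 93.0]), (10, [71.0, 76.0, 80.0]), (20, [78.0, 82.0, 87.0])]
side -60 [(-100, [-3.0, -1.0, 1.0]), (-90, [-3.0, 29.0, 80.0]), (-80, [-2.0, 54.0, 84.0]), (-70, [-0.0, 61.0, 89.0]), (-60, [46.0, 72.0, 93.0]), (-50, [54.0, 75.0, 98.0]), (-40, [57.0, 83.0, 104.0]), (-30, [62.0, 85.0, 104.0]), (-20, [70.0, 100.0, 210.0]), (-10, [70.0, 92.0, 108.0]), (0, [69.0, 81.0, 95.0]), (10, [76.0, 76.0, 78.0]), (20, [80.0, 82.0, 83.0])]
side -30 [(-100, [-1.0, -0.0, 1.0]), (-90, [-3.0, 0.0, 82.0]), (-80, [-2.0, 83.0, 87.0]), (-70, [90.0, 90.0, 90.0]), (-60, [93.0, 95.0, 185.0]), (-50, [98.0, 159.0, 189.0]), (-40, [104.0, 164.0, 205.0]), (-30, [107.0, 170.0, 209.0]), (-20, [109.0, 154.0, 213.0]), (-10, [95.0, 198.0, 214.0]), (0, [72.0, 80.0, 90.0]), (10, [74.0, 77.0, 77.0]), (20, [79.0, 81.0, 81.0])]
side 30 [(-40, [102.0, 102.0, 104.0]), (-30, [108.0, 134.0, 206.0]), (-20, [105.0, 110.0, 215.0]), (-10, [95.0, 112.0, 212.0]), (0, [73.0, 79.0, 86.0]), (10, [74.0, 76.0, 76.0]), (20, [76.0, 84.0, 85.0])]
side 55 [(-60, [93.0, 94.0, 192.0]), (-50, [97.0, 99.0, 100.0]), (-40, [104.0, 104.0, 105.0]), (-30, [106.0, 108.0, 109.0]), (-20, [138.0, 208.0, 209.0]), (-10, [90.0, 103.0, 209.0]), (0, [72.0, 80.0, 86.0]), (10, [75.0, 77.0, 77.0]), (20, [81.0, 81.0, 84.0])]
```

View pics/prof.png

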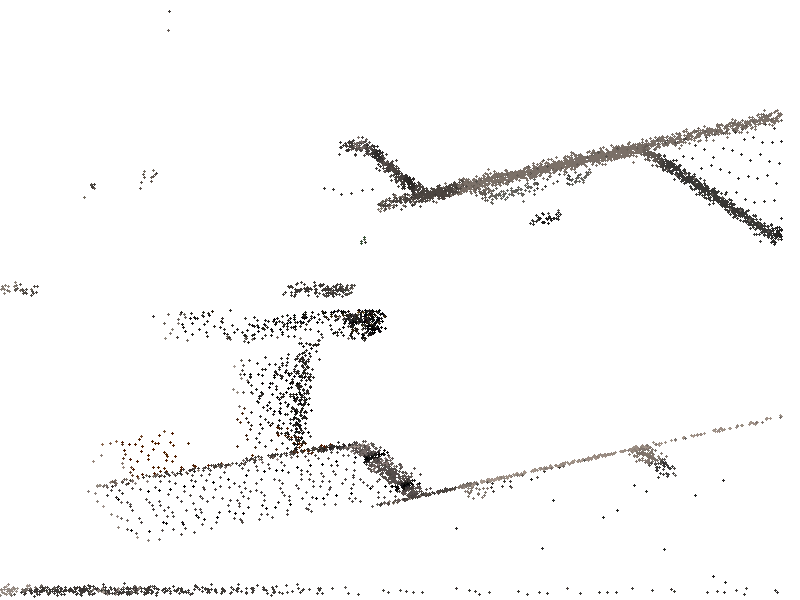

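>>> apply_moves:
  commands:
    - {"tx": 0,"ty": 0.007,"tz": -0.005,"turn": 0}
    - {"tx": 0,"ty": 0.007,"tz": -0.005,"turn": 0}
    - {"tx": 0,"ty": 0.007,"tz": -0.005,"turn": 0}
    - {"tx": 0,"ty": 0.007,"tz": -0.005,"turn": 0}

```text
time_s: 16.05
eef_pos: [566.4, 107.8, 289.2]
eef_rot: [-3.141, -0.0, 0.105]
force: [-4.0, 1.7, 6.4]
width: 12.1
```

```bash
cat > tilt.py <<'E'
from h import *
yaw=np.radians(-83.7);ax=np.array([np.cos(yaw),np.sin(yaw),0]);ay=np.array([-ax[1],ax[0],0])
def prof(n="side"):
    s=sensors.observe();T=s["eef_pos"];print(s["time_s"],T.round(1),s["eef_rot"].round(3),s["force"].round(1),"tcp q,s",T@ax,T@ay-574)
    p=capture(n);v,u=np.nonzero(p["z_map"]>0);C=world(p,u,v)
    q=C@ax-T@ax;y=C@ay-T@ay;z=C[:,2]-T[2]
    k=(abs(y)>25)&(abs(y)<62)&(q>-75)&(q<60)&(z>-235)&(z<-170)
    q,z,y=q[k],z[k],y[k];best=0;rng=np.random.default_rng(1)
    for _ in range(1500):
        i=rng.choice(len(q),2,False)
        if abs(q[i[0]]-q[i[1]])<15: continue
        m=(z[i[1]]-z[i[0]])/(q[i[1]]-q[i[0]])
        if not -.1<m<.8: continue
        kk=abs(z-z[i[0]]-m*(q-q[i[0]]))<2.5
        if kk.sum()>best: best=kk.sum();K=kk
    f=np.polyfit(q[K],z[K],1);print(n,best,"tilt",np.degrees(np.arctan(f[0])),"top z at axis",f[1],"q range",np.percentile(q[K],[1,99]),"y",y[K].min(),y[K].max())
if __name__=="__main__": prof()
E
python3 tilt.py
```

```text
16.05 [566.4 107.8 289.2] [-3.141 -0.     0.105] [-4.   1.7  6.4] tcp q,s -45.03032291007648 0.808010356941395
side 104 tilt 30.368251753242458 top z at axis -193.83217662859485 q range [-43.71219893  27.29306607] y -61.637330080941865 57.09293628676642
```

```bash
cat > pose.py <<'E'
from tilt import *
c,s_=np.cos(np.pi/6),.5
for n in("side","top"):
    s=sensors.observe();T=s["eef_pos"];p=capture(n);v,u=np.nonzero(p["z_map"]>0);C=world(p,u,v)
    q=C@ax-T@ax;y=C@ay-T@ay;z=C[:,2]-T[2]+193.8
    X=q*c+z*s_;Z=-q*s_+z*c
    k=(abs(X)<80)&(abs(y)<75)
    top=k&(abs(Z)<3)&(abs(y)>22)
    sf=k&(Z<-8)&(Z>-36)&(X>20)&(X<60)&(abs(y)<50)
    print(n,"TCP q,s,z",(T@ax).round(1),(T@ay-574).round(1),T[2].round(1),"top X",np.percentile(X[top],[0,2,98,100]).round(1),"y",np.percentile(y[top],[0,1,99,100]).round(1),top.sum())
    print("  upslope face X med",np.percentile(X[sf],[10,50,90]).round(1),sf.sum())
    for a in(-35,-20,20,35):
        g=top&(abs(X-a)<10)
        if g.sum()>8: print("   X",a,"y",np.percentile(y[g],[0,3,97,100]).round(1),g.sum())
    h=k&(Z<-8)&(Z>-36)&(X<35)&(X>-35)&(y<-40);print("  -y side face",np.percentile(y[h],[10,50,90]).round(1) if h.sum() else 0,h.sum())
    if h.sum()>20: print("   yaw slope",np.polyfit(X[h],y[h],1))
    if sf.sum()>20: print("   yaw slope2",np.polyfit(y[sf],X[sf],1))
E
python3 pose.py
```

```text
side TCP q,s,z -45.2 0.9 289.0 top X [-52.6 -51.   30.4  32.7] y [-63.6 -62.8  54.7  58.3] 127
  upslope face X med [25.4 28.6 31.6] 272
   X -35 y [-63.6 -61.7 -24.2 -23.4] 18
   X -20 y [-61.8 -60.9  44.9  48.1] 19
   X 20 y [-61.7 -60.6  53.8  58.3] 56
   X 35 y [-61.7 -60.4  56.3  58.3] 23
  -y side face [-63.  -60.4 -46.7] 182
   yaw slope [  0.15732305 -59.09272994]
   yaw slope2 [1.89442372e-03 2.86070351e+01]
top TCP q,s,z -45.1 0.9 289.1 top X [-49.6 -47.9  31.7  32.1] y [-62.7 -62.6  53.8  55.4] 47
  upslope face X med [27.6 30.  32.3] 209
   X 20 y [-62.7 -62.3  37.3  55.4] 38
   X 35 y [-60.7 -60.4  52.6  55.4] 28
  -y side face [-62.9 -54.7 -42.5] 59
   yaw slope [  0.59884508 -69.76104417]
   yaw slope2 [1.46943438e-02 3.00360343e+01]
```

>>> apply_moves:
  commands:
    - {"tx": -0.0022,"ty": 0.02,"tz": 0.0346,"turn": 0}
    - {"tx": -0.0022,"ty": 0.02,"tz": 0.0346,"turn": 0.0025}
    - {"tx": 0.0092,"ty": -0.0762,"tz": 0.0373,"turn": 0}
    - {"tx": 0.0092,"ty": -0.0762,"tz": 0.0373,"turn": 0}
    - {"tx": 0.0092,"ty": -0.0762,"tz": 0.0373,"turn": 0}
    - {"tx": 0.0092,"ty": -0.0762,"tz": 0.0373,"turn": 0}
    - {"tx": 0.0092,"ty": -0.0762,"tz": 0.0373,"turn": 0}
    - {"tx": 0.0092,"ty": -0.0762,"tz": 0.0373,"turn": 0}
    - {"tx": 0.0092,"ty": -0.0762,"tz": 0.0373,"turn": 0}
    - {"tx": 0.0092,"ty": -0.0762,"tz": 0.0373,"turn": 0}
    - {"tx": 0,"ty": 0,"tz": 0,"turn": 0}
    - {"tx": 0,"ty": 0,"tz": 0,"turn": 0}
  squeeze: 16

```text
time_s: 17.4
eef_pos: [583.8, -34.9, 380.7]
eef_rot: [-3.141, -0.001, 0.112]
force: [-0.2, 0.4, -3.0]
width: 12.1
```

```bash
python3 tilt.py; sed -i 's/x in ("top")//' pose.py; python3 pose.py
```

```text
17.4 [583.8 -34.9 380.7] [-3.141e+00 -1.000e-03  1.120e-01] [-0.2  0.4 -3. ] tcp q,s 98.79762540780786 2.452029586285221
side 115 tilt 29.30938002340819 top z at axis -194.603259351016 q range [-46.75195555  27.56274486] y -61.89337342447459 52.66423083936695
side TCP q,s,z 98.4 2.3 380.3 top X [-57.6 -54.9  28.4  30.5] y [-63.8 -62.4 -22.4  49.8] 124
  upslope face X med [25.7 27.7 29.9] 50
   X -35 y [-61.9 -61.6 -28.5 -27.8] 24
   X -20 y [-61.9 -61.2  -1.9  49.8] 24
   X 20 y [-63.8 -62.2 -23.8 -23.1] 40
   X 35 y [-62.2 -61.7 -23.8 -23.4] 13
  -y side face [-63.1 -60.6 -49.3] 226
   yaw slope [  0.13817621 -59.40988646]
   yaw slope2 [-0.04021278 26.30523208]
top TCP q,s,z 98.2 2.3 380.1 top X [-59.5 -58.1  12.   12.6] y [-61.2 -60.8 -24.3 -22.9] 130Traceback (most recent call last):
  File "pose.py", line 11, in <module>
    print("  upslope face X med",np.percentile(X[sf],[10,50,90]).round(1),sf.sum())
                                 ~~~~~~~~~~~~~^^^^^^^^^^^^^^^^^^
    return _quantile_unchecked(
        a, q, axis, out, overwrite_input, method, keepdims, weights)
    return _ureduce(a,
                    func=_quantile_ureduce_func,
    ...<5 lines>...
                    overwrite_input=overwrite_input,
                    method=method)
    r = func(a, **kwargs)
    result = _quantile(arr,
                       quantiles=q,
    ...<2 lines>...
                       out=out,
                       weights=wgt)
    slices_having_nans = np.isnan(arr[-1, ...])
                                  ~~~^^^^^^^^^
IndexError: index -1 is out of bounds for axis 0 with size 0
```

>>> apply_moves:
  commands:
    - {"tx": 0.0009,"ty": -0.008,"tz": -0.0139,"turn": 0}
    - {"tx": 0.0009,"ty": -0.008,"tz": -0.0139,"turn": 0}
    - {"tx": 0.0009,"ty": -0.008,"tz": -0.0139,"turn": 0}
    - {"tx": 0.0009,"ty": -0.008,"tz": -0.0139,"turn": 0}
    - {"tx": 0.0009,"ty": -0.008,"tz": -0.0139,"turn": 0}

```text
time_s: 18.05
eef_pos: [584.9, -45.2, 362.5]
eef_rot: [-3.142, 0.0, 0.113]
force: [0.2, -0.0, -4.4]
width: 11.9
```

>>> apply_moves:
  commands:
    - {"tx": 0.0009,"ty": -0.008,"tz": -0.0139,"turn": 0}
    - {"tx": 0.0009,"ty": -0.008,"tz": -0.0139,"turn": 0}
    - {"tx": 0.0009,"ty": -0.008,"tz": -0.0139,"turn": 0}

```text
time_s: 18.35
eef_pos: [585.6, -51.2, 352.2]
eef_rot: [-3.142, 0.0, 0.113]
force: [0.7, -0.4, -2.9]
width: 11.4
```

>>> apply_moves:
  commands:
    - {"tx": 0.0009,"ty": -0.008,"tz": -0.0139,"turn": 0}
    - {"tx": 0.0009,"ty": -0.008,"tz": -0.0139,"turn": 0}
    - {"tx": 0.0009,"ty": -0.008,"tz": -0.0139,"turn": 0}
    - {"tx": 0.0009,"ty": -0.008,"tz": -0.0139,"turn": 0}
    - {"tx": 0.0009,"ty": -0.008,"tz": -0.0139,"turn": 0}
    - {"tx": 0.0009,"ty": -0.008,"tz": -0.0139,"turn": 0}

```text
time_s: 18.95
eef_pos: [587.0, -63.2, 331.4]
eef_rot: [3.142, -0.0, 0.113]
force: [-0.3, 0.4, -3.8]
width: 12.0
```

>>> apply_moves:
  commands:
    - {"tx": 0.0009,"ty": -0.008,"tz": -0.0139,"turn": 0}
    - {"tx": 0.0009,"ty": -0.008,"tz": -0.0139,"turn": 0}
    - {"tx": 0.0009,"ty": -0.008,"tz": -0.0139,"turn": 0}
    - {"tx": 0.0009,"ty": -0.008,"tz": -0.0139,"turn": 0}

```text
time_s: 19.35
eef_pos: [587.9, -71.2, 317.5]
eef_rot: [3.142, -0.0, 0.113]
force: [-0.0, -0.5, -4.4]
width: 11.8
```

>>> apply_moves:
  commands:
    - {"tx": 0.0005,"ty": -0.004,"tz": -0.007,"turn": 0}
    - {"tx": 0.0005,"ty": -0.004,"tz": -0.007,"turn": 0}
    - {"tx": 0.0005,"ty": -0.004,"tz": -0.007,"turn": 0}

```text
time_s: 19.65
eef_pos: [588.3, -74.1, 312.5]
eef_rot: [3.142, -0.0, 0.113]
force: [0.3, 0.7, -3.5]
width: 11.7
```

>>> apply_moves:
  commands:
    - {"tx": 0.0005,"ty": -0.004,"tz": -0.007,"turn": 0}
    - {"tx": 0.0005,"ty": -0.004,"tz": -0.007,"turn": 0}

```text
time_s: 19.85
eef_pos: [588.5, -76.1, 309.0]
eef_rot: [3.142, -0.0, 0.113]
force: [-0.3, 0.2, -3.3]
width: 11.7
```

>>> apply_moves:
  commands:
    - {"tx": 0.0003,"ty": -0.003,"tz": -0.005,"turn": 0}
    - {"tx": 0.0003,"ty": -0.003,"tz": -0.005,"turn": 0}

```text
time_s: 20.05
eef_pos: [588.7, -77.4, 307.3]
eef_rot: [-3.141, -0.0, 0.113]
force: [-5.9, 5.1, 16.5]
width: 11.9
```

>>> apply_moves:
  commands:
    - {"tx": 0.0003,"ty": -0.003,"tz": -0.005,"turn": 0}
    - {"tx": 0,"ty": 0,"tz": 0,"turn": 0}

```text
time_s: 20.25
eef_pos: [588.7, -77.6, 307.3]
eef_rot: [-3.14, -0.0, 0.113]
force: [-7.5, 6.6, 17.0]
width: 11.8
```

>>> apply_moves:
  commands:
    - {"tx": 0,"ty": 0,"tz": 0,"turn": 0}
    - {"tx": 0,"ty": 0,"tz": 0,"turn": 0}
    - {"tx": 0,"ty": 0,"tz": 0,"turn": 0}
    - {"tx": 0,"ty": 0,"tz": 0,"turn": 0}
    - {"tx": 0,"ty": 0.01,"tz": 0.04,"turn": 0}
    - {"tx": 0,"ty": 0.02,"tz": 0.06,"turn": 0}
    - {"tx": 0,"ty": 0.05,"tz": 0.1,"turn": 0}
    - {"tx": 0,"ty": 0.1,"tz": 0.15,"turn": 0}
    - {"tx": 0,"ty": 0.15,"tz": 0.1,"turn": 0}
    - {"tx": 0,"ty": 0.15,"tz": 0.05,"turn": 0}
  grip: 0.4

```text
time_s: 21.25
eef_pos: [589.0, 42.7, 434.5]
eef_rot: [3.141, -0.005, 0.112]
force: [1.1, -0.6, -0.5]
width: 27.8
```

Run:
```python
from tilt import *
s=sensors.observe();print(s["time_s"],s["eef_pos"],s["force"],s["width"])
M=np.array([582.83,-48.38,134.48]);t=np.pi/6;sx=ax*np.cos(t)+[0,0,.5];sz=-ax*.5+np.array([0,0,np.cos(t)])
for n in("top","side"):
    p=capture(n);v,u=np.nonzero(p["z_map"]>0);C=world(p,u,v)-M+78*sz
    X,Y,Z=C@sx,C@ay,C@sz
    k=(abs(X)<46)&(abs(Y)<61)
    tp=k&(Z>36)&(Z<60)&(abs(Y)>12)
    if tp.sum()>20: 
        G=np.c_[X[tp],Y[tp],np.ones(tp.sum())];f=np.linalg.lstsq(G,Z[tp],rcond=None)[0];print(n,tp.sum(),"top plane slopes,z",f, np.percentile(Z[tp],[5,50,95]))
    fn=k&(Z>60)&(Z<80)&(abs(Y)<12);print("fin",fn.sum(),np.percentile(Z[fn],[50,95]) if fn.sum() else 0, X[fn].min() if fn.sum() else 0,X[fn].max() if fn.sum() else 0,Y[fn].mean() if fn.sum() else 0)
    if n=="top": save(p,"seat",(200,110,340,230),4)
```

```text
21.25 [588.96130611  42.69303437 434.45640374] [ 1.13141221 -0.55182898 -0.52158462] 27.752640113303837
top 748 top plane slopes,z [ 1.30806306e-02 -1.83917271e-03  4.51987783e+01] [41.21692257 45.06688584 49.02704239]
fin 100 [73.04202588 76.91416836] -31.551284126665834 45.13001158226247 -1.3912567428000915
fin 8 [71.3799247 73.5248045] -30.57217111292222 -18.355102547531686 -4.5878360606976685
```

View pics/seat.png

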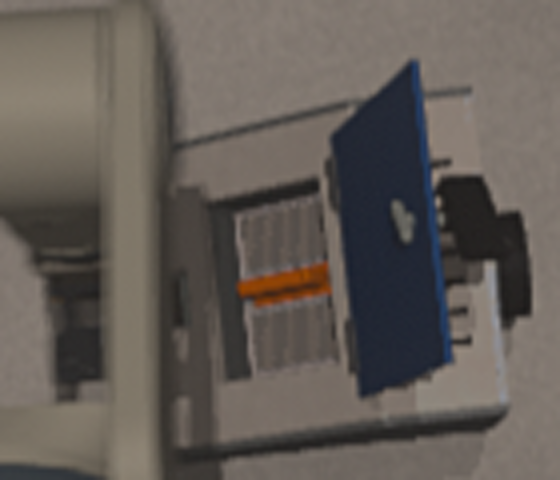

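>>> apply_moves:
  commands:
    - {"tx": 0,"ty": 0,"tz": 0.167,"turn": 0}
    - {"tx": 0,"ty": 0,"tz": 0.167,"turn": 0}
    - {"tx": 0,"ty": 0,"tz": 0.168,"turn": 0}
    - {"tx": -0.0372,"ty": -0.15,"tz": 0,"turn": 0}
    - {"tx": -0.0372,"ty": -0.15,"tz": 0,"turn": 0}
    - {"tx": -0.0372,"ty": -0.15,"tz": 0,"turn": 0}
    - {"tx": -0.0372,"ty": -0.15,"tz": 0,"turn": 0}
    - {"tx": -0.0372,"ty": -0.15,"tz": 0,"turn": 0}
    - {"tx": -0.0372,"ty": -0.15,"tz": 0,"turn": 0}
    - {"tx": 0,"ty": 0,"tz": 0,"turn": 0}
    - {"tx": 0,"ty": 0,"tz": -0.1,"turn": 0}
    - {"tx": 0,"ty": 0,"tz": -0.1,"turn": 0}
    - {"tx": 0,"ty": 0,"tz": -0.06,"turn": 0}
    - {"tx": 0,"ty": 0,"tz": 0,"turn": 0}
  grip: 1
  squeeze: 10

```text
time_s: 22.75
eef_pos: [532.2, -182.8, 488.9]
eef_rot: [-3.14, 0.004, 0.113]
force: [-0.3, -0.5, -0.7]
width: 0.6
```

>>> apply_moves:
  commands:
    - {"tx": -0.0044,"ty": 0.04,"tz": 0.004,"turn": 0}
    - {"tx": -0.0044,"ty": 0.04,"tz": 0.004,"turn": 0}
    - {"tx": -0.0044,"ty": 0.04,"tz": 0.004,"turn": 0}
    - {"tx": -0.0035,"ty": 0.031,"tz": 0.007,"turn": 0}
    - {"tx": -0.0035,"ty": 0.031,"tz": 0.007,"turn": 0}
    - {"tx": -0.0035,"ty": 0.031,"tz": 0.007,"turn": 0}
    - {"tx": -0.0035,"ty": 0.031,"tz": 0.007,"turn": 0}

```text
time_s: 23.45
eef_pos: [525.9, -121.5, 500.6]
eef_rot: [-3.141, 0.001, 0.113]
force: [-0.2, -2.7, -1.2]
width: 0.4
```

>>> apply_moves:
  commands:
    - {"tx": -0.0034,"ty": 0.031,"tz": 0,"turn": 0}
    - {"tx": -0.0034,"ty": 0.031,"tz": 0,"turn": 0}
    - {"tx": -0.0034,"ty": 0.031,"tz": 0,"turn": 0}
    - {"tx": -0.0034,"ty": 0.031,"tz": 0,"turn": 0}
    - {"tx": -0.0034,"ty": 0.031,"tz": 0,"turn": 0}
    - {"tx": -0.0033,"ty": 0.0294,"tz": -0.009,"turn": 0}
    - {"tx": -0.0033,"ty": 0.0294,"tz": -0.01,"turn": 0}
    - {"tx": -0.0033,"ty": 0.0294,"tz": -0.011,"turn": 0}
    - {"tx": -0.0033,"ty": 0.0294,"tz": -0.012,"turn": 0}
    - {"tx": -0.0033,"ty": 0.0294,"tz": -0.012,"turn": 0}

```text
time_s: 24.45
eef_pos: [517.7, -46.2, 487.0]
eef_rot: [-3.142, -0.0, 0.113]
force: [0.4, -1.6, -0.3]
width: 0.3
```

>>> apply_moves:
  commands:
    - {"tx": -0.0028,"ty": 0.0254,"tz": -0.018,"turn": 0}
    - {"tx": -0.0028,"ty": 0.0254,"tz": -0.018,"turn": 0}
    - {"tx": -0.0028,"ty": 0.0254,"tz": -0.018,"turn": 0}
    - {"tx": -0.0028,"ty": 0.0254,"tz": -0.018,"turn": 0}
    - {"tx": -0.0028,"ty": 0.0254,"tz": -0.018,"turn": 0}
    - {"tx": -0.0022,"ty": 0.02,"tz": -0.024,"turn": 0}
    - {"tx": -0.0022,"ty": 0.02,"tz": -0.024,"turn": 0}
    - {"tx": -0.0022,"ty": 0.02,"tz": -0.024,"turn": 0}
    - {"tx": -0.0022,"ty": 0.02,"tz": -0.024,"turn": 0}
    - {"tx": -0.0022,"ty": 0.02,"tz": -0.024,"turn": 0}

```text
time_s: 25.45
eef_pos: [511.4, 10.3, 434.2]
eef_rot: [3.142, 0.0, 0.113]
force: [0.2, 0.0, -0.5]
width: 0.3
```

>>> apply_moves:
  commands:
    - {"tx": -0.0014,"ty": 0.0127,"tz": -0.0285,"turn": 0}
    - {"tx": -0.0014,"ty": 0.0127,"tz": -0.0285,"turn": 0}
    - {"tx": -0.0014,"ty": 0.0127,"tz": -0.0285,"turn": 0}
    - {"tx": -0.0014,"ty": 0.0127,"tz": -0.0285,"turn": 0}
    - {"tx": -0.0014,"ty": 0.0127,"tz": -0.0285,"turn": 0}
    - {"tx": -0.001,"ty": 0.0095,"tz": -0.031,"turn": 0}
    - {"tx": -0.001,"ty": 0.0095,"tz": -0.031,"turn": 0}
    - {"tx": -0.001,"ty": 0.0095,"tz": -0.031,"turn": 0}
    - {"tx": -0.001,"ty": 0.0095,"tz": -0.031,"turn": 0}
    - {"tx": -0.001,"ty": 0.0095,"tz": -0.031,"turn": 0}

```text
time_s: 26.45
eef_pos: [508.5, 37.9, 359.7]
eef_rot: [-3.142, 0.0, 0.113]
force: [-0.7, -0.1, 0.2]
width: 0.4
```

>>> apply_moves:
  commands:
    - {"tx": 0,"ty": 0.004,"tz": -0.0245,"turn": 0}
    - {"tx": 0,"ty": 0.004,"tz": -0.0245,"turn": 0}
    - {"tx": 0,"ty": 0.004,"tz": -0.0245,"turn": 0}
    - {"tx": 0,"ty": 0.004,"tz": -0.0245,"turn": 0}
    - {"tx": 0,"ty": -0.006,"tz": -0.0236,"turn": 0}
    - {"tx": 0,"ty": -0.006,"tz": -0.0236,"turn": 0}
    - {"tx": 0,"ty": -0.006,"tz": -0.0236,"turn": 0}
    - {"tx": 0,"ty": -0.006,"tz": -0.0236,"turn": 0}
    - {"tx": 0.001,"ty": -0.01,"tz": -0.022,"turn": 0}
    - {"tx": 0.001,"ty": -0.01,"tz": -0.022,"turn": 0}
    - {"tx": 0.001,"ty": -0.01,"tz": -0.022,"turn": 0}

```text
time_s: 27.55
eef_pos: [509.3, 27.9, 295.4]
eef_rot: [-3.142, -0.0, 0.113]
force: [-1.5, -0.9, -0.2]
width: 0.5
```

>>> apply_moves:
  commands:
    - {"tx": 0.001,"ty": -0.01,"tz": -0.022,"turn": 0}
    - {"tx": 0,"ty": 0,"tz": -0.008,"turn": 0}

```text
time_s: 27.75
eef_pos: [509.8, 25.4, 288.7]
eef_rot: [3.141, -0.0, 0.113]
force: [-7.5, -0.9, 26.9]
width: 0.6
```

>>> apply_moves:
  commands:
    - {"tx": 0,"ty": 0,"tz": 0.06,"turn": 0}
    - {"tx": 0,"ty": 0,"tz": 0.15,"turn": 0}
    - {"tx": -0.1,"ty": 0.1,"tz": 0.15,"turn": 0}
    - {"tx": -0.1,"ty": 0.15,"tz": 0.05,"turn": 0}
    - {"tx": -0.05,"ty": 0.15,"tz": 0,"turn": 0}
  grip: 0.2

```text
time_s: 28.25
eef_pos: [446.8, 125.5, 391.8]
eef_rot: [-3.141, -0.003, 0.111]
force: [0.1, 0.5, 0.5]
width: 36.3
```

```bash
cat > wing.py <<'E'
from tilt import *
import sys
s=sensors.observe();print(s["time_s"],s["eef_pos"],s["width"])
S=np.array([574.33,28.63,96.68]);t=np.pi/6;sx=ax*np.cos(t)+[0,0,.5];sz=-ax*.5+np.array([0,0,np.cos(t)])
tiles=[]
for n in("top","side"):
    p=capture(n);v,u=np.nonzero(p["z_map"]>0);C=world(p,u,v)-S;X,Y,Z=C@sx,C@ay,C@sz
    h=(X>-25)&(X<140)&(abs(Y)<85)&(abs(Z)<12)&~((abs(X)<40)&(abs(Y)<40))
    if h.sum()>20:
        f=np.linalg.lstsq(np.c_[X[h],Y[h],np.ones(h.sum())],Z[h],rcond=None)[0];print(n,"hatch outer: slopes",f[:2].round(4),"z",f[2].round(2),h.sum())
    w=(np.hypot(X,Y)<45)&(Z>12)&(Z<70)
    if w.sum()>10:
        zt=np.percentile(Z[w],95);tp=w&(Z>zt-9);P=np.c_[X[tp],Y[tp]];c=P.mean(0)
        d=np.linalg.svd(P-c)[2][0];r=cv2.minAreaRect(P.astype(np.float32))
        print(n,"wing pts",w.sum(),tp.sum(),"ztop",zt.round(1),"centre XY",c.round(1),"dir angle from +y toward +x",np.arctan2(d[0],d[1]).round(3),"rect",r)
    uv=pix(p,S+30*sz);u0,v0=(uv-[45,40]).astype(int)
    tiles.append(cv2.resize(p["img"][max(v0,0):v0+80,max(u0,0):u0+90,::-1],(400,356),interpolation=cv2.INTER_CUBIC))
cv2.imwrite(f"pics/{sys.argv[1]}.png",np.hstack(tiles))
E
python3 wing.py w1
```

```text
28.25 [446.80989122 125.50800218 391.78165108] 36.2873804946753
top hatch outer: slopes [0.0138 0.0006] z -0.34 2550
top wing pts 206 102 ztop 50.4 centre XY [ 1.3 -1.6] dir angle from +y toward +x -2.6 rect ((-0.4812898635864258, -0.6129322052001953), (62.7664680480957, 15.7302827835083), 59.142913818359375)
side hatch outer: slopes [0.0155 0.0026] z -0.18 628
side wing pts 260 93 ztop 47.7 centre XY [ 1.4 -2.1] dir angle from +y toward +x -2.601 rect ((0.34023237228393555, -0.7639694213867188), (63.05410385131836, 15.196465492248535), 63.87686538696289)
```

View pics/w1.png

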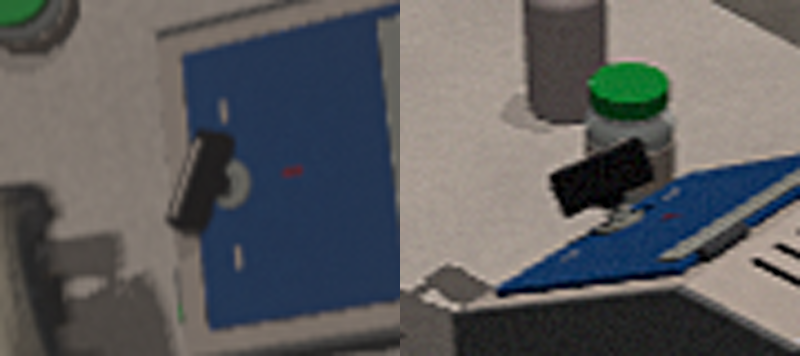

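>>> apply_moves:
  commands:
    - {"tx": 0.0624,"ty": -0.039,"tz": -0.021,"turn": 0.0434}
    - {"tx": 0.0624,"ty": -0.039,"tz": -0.021,"turn": 0.0434}
    - {"tx": 0.0624,"ty": -0.039,"tz": -0.021,"turn": 0.0434}
    - {"tx": 0.0624,"ty": -0.039,"tz": -0.021,"turn": 0.0434}
    - {"tx": 0.0624,"ty": -0.039,"tz": -0.021,"turn": 0.0434}
    - {"tx": 0.0624,"ty": -0.039,"tz": -0.021,"turn": 0.0434}
    - {"tx": 0.0624,"ty": -0.039,"tz": -0.021,"turn": 0.0434}
    - {"tx": 0.0624,"ty": -0.039,"tz": -0.021,"turn": 0.0434}
    - {"tx": 0,"ty": 0,"tz": 0,"turn": 0}
    - {"tx": 0,"ty": 0,"tz": 0,"turn": 0}
  grip: 0
  squeeze: 12

```text
time_s: 29.35
eef_pos: [572.4, 46.4, 347.1]
eef_rot: [-3.14, 0.001, 1.2]
force: [-1.0, 0.3, 0.4]
width: 45.9
```

>>> apply_moves:
  commands:
    - {"tx": -0.002,"ty": 0.003,"tz": -0.05,"turn": 0}
    - {"tx": 0,"ty": 0,"tz": -0.05,"turn": 0}
    - {"tx": 0,"ty": 0,"tz": -0.04,"turn": 0}
    - {"tx": 0,"ty": 0,"tz": 0,"turn": 0}

```text
time_s: 29.75
eef_pos: [571.1, 47.9, 310.7]
eef_rot: [-3.139, 0.001, 1.204]
force: [-0.1, 0.5, 0.2]
width: 45.9
```

>>> apply_moves:
  commands:
    - {"tx": 0,"ty": 0,"tz": 0,"turn": 0}
    - {"tx": 0,"ty": 0,"tz": 0,"turn": 0}
    - {"tx": 0,"ty": 0,"tz": 0,"turn": 0}
    - {"tx": 0,"ty": 0,"tz": 0,"turn": 0}
    - {"tx": 0,"ty": 0,"tz": 0,"turn": 0}
    - {"tx": 0,"ty": 0,"tz": 0,"turn": 0}
    - {"tx": 0,"ty": 0,"tz": 0,"turn": 0}
    - {"tx": 0,"ty": 0,"tz": 0,"turn": 0}
  grip: 1

```text
time_s: 30.55
eef_pos: [572.3, 48.0, 312.9]
eef_rot: [3.141, -0.001, 1.204]
force: [2.3, 4.7, -1.3]
width: 18.1
```

>>> apply_moves:
  commands:
    - {"tx": 0,"ty": 0,"tz": 0,"turn": 0.0304}
    - {"tx": 0,"ty": 0,"tz": 0,"turn": 0.0304}
    - {"tx": 0,"ty": 0,"tz": 0,"turn": 0.0304}
    - {"tx": 0,"ty": 0,"tz": 0,"turn": 0.0304}
    - {"tx": 0,"ty": 0,"tz": 0,"turn": 0.0304}
    - {"tx": 0,"ty": 0,"tz": 0,"turn": 0}
    - {"tx": 0,"ty": 0,"tz": 0,"turn": 0}
  squeeze: 20

```text
time_s: 31.25
eef_pos: [572.1, 47.3, 312.9]
eef_rot: [3.142, 0.001, 1.679]
force: [0.9, -3.1, 2.7]
width: 18.2
```

```bash
sed -i 's/zt=np.percentile/Zw=Z[w];zt=np.percentile/' wing.py; python3 wing.py w2
```

```text
31.25 [572.06790586  47.28154321 312.92367535] 18.220367372882766
top hatch outer: slopes [0.0205 0.0005] z -1.09 1834
side hatch outer: slopes [0.0135 0.0041] z -0.03 636
side wing pts 330 72 ztop 66.2 centre XY [17.6 -6.6] dir angle from +y toward +x -1.637 rect ((16.084903717041016, -2.6413002014160156), (57.35224533081055, 23.25428009033203), 1.231814980506897)
```

View pics/w2.png

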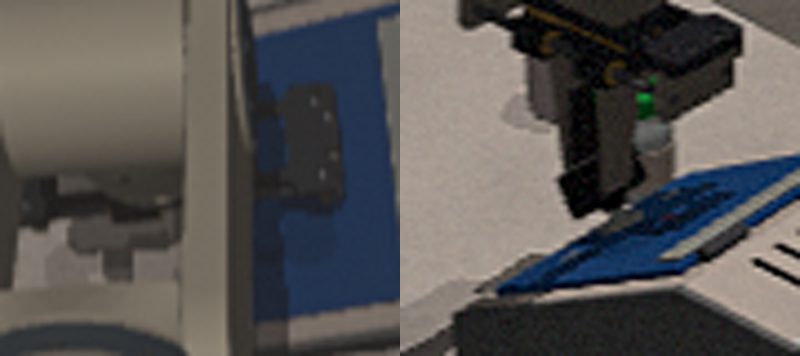

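>>> apply_moves:
  commands:
    - {"tx": 0.0004,"ty": -0.004,"tz": -0.0069,"turn": 0}
    - {"tx": 0.0004,"ty": -0.004,"tz": -0.0069,"turn": 0}
    - {"tx": 0,"ty": 0,"tz": 0,"turn": 0}
  squeeze: 30

```text
time_s: 31.65
eef_pos: [572.3, 45.2, 309.2]
eef_rot: [3.141, 0.001, 1.681]
force: [-0.2, -4.1, 5.1]
width: 17.8
```

>>> apply_moves:
  commands:
    - {"tx": 0.0004,"ty": -0.004,"tz": -0.0069,"turn": 0}
    - {"tx": 0,"ty": 0,"tz": 0,"turn": 0}

```text
time_s: 31.85
eef_pos: [572.4, 44.2, 307.5]
eef_rot: [3.141, 0.001, 1.681]
force: [0.2, -4.6, 6.1]
width: 17.4
```

>>> apply_moves:
  commands:
    - {"tx": 0.0004,"ty": -0.004,"tz": -0.0069,"turn": 0}
    - {"tx": 0.0004,"ty": -0.004,"tz": -0.0069,"turn": 0}
    - {"tx": 0.0004,"ty": -0.004,"tz": -0.0069,"turn": 0}
    - {"tx": 0,"ty": 0,"tz": 0,"turn": 0}

```text
time_s: 32.25
eef_pos: [572.8, 41.3, 302.4]
eef_rot: [3.141, 0.001, 1.681]
force: [-1.0, -4.6, 6.6]
width: 17.7
```

>>> apply_moves:
  commands:
    - {"tx": 0.0004,"ty": -0.004,"tz": -0.0069,"turn": 0}
    - {"tx": 0,"ty": 0,"tz": 0,"turn": 0}

```text
time_s: 32.45
eef_pos: [572.9, 40.8, 301.8]
eef_rot: [3.141, -0.0, 1.68]
force: [-4.6, -1.1, 16.6]
width: 18.1
```

>>> apply_moves:
  commands:
    - {"tx": 0,"ty": 0,"tz": 0,"turn": -0.04}
    - {"tx": 0,"ty": 0,"tz": 0,"turn": -0.04}
    - {"tx": 0,"ty": 0,"tz": 0,"turn": -0.04}
    - {"tx": 0,"ty": 0,"tz": 0,"turn": -0.04}
    - {"tx": 0,"ty": 0,"tz": 0,"turn": -0.04}
    - {"tx": 0,"ty": 0,"tz": 0,"turn": 0}

```text
time_s: 33.05
eef_pos: [573.1, 41.8, 301.7]
eef_rot: [3.141, -0.003, 1.048]
force: [-2.6, 5.8, 13.4]
width: 16.0
```

>>> apply_moves:
  commands:
    - {"tx": 0,"ty": 0,"tz": 0,"turn": -0.04}
    - {"tx": 0,"ty": 0,"tz": 0,"turn": -0.04}
    - {"tx": 0,"ty": 0,"tz": 0,"turn": -0.04}
    - {"tx": 0,"ty": 0,"tz": 0,"turn": -0.04}
    - {"tx": 0,"ty": 0,"tz": 0,"turn": -0.04}
    - {"tx": 0,"ty": 0,"tz": 0,"turn": -0.04}
    - {"tx": 0,"ty": 0,"tz": 0,"turn": -0.04}
    - {"tx": 0,"ty": 0,"tz": 0,"turn": -0.02}
    - {"tx": 0,"ty": 0,"tz": 0,"turn": 0}
    - {"tx": 0,"ty": 0,"tz": 0,"turn": 0}

```text
time_s: 34.05
eef_pos: [574.2, 42.2, 301.6]
eef_rot: [-3.139, -0.006, 0.109]
force: [4.0, 8.7, 5.0]
width: 11.6
```

>>> apply_moves:
  commands:
    - {"tx": 0,"ty": 0,"tz": 0,"turn": 0}
    - {"tx": 0,"ty": 0,"tz": 0,"turn": 0}
    - {"tx": 0,"ty": 0,"tz": 0,"turn": 0}
    - {"tx": 0,"ty": 0,"tz": 0.04,"turn": 0}
    - {"tx": 0,"ty": 0,"tz": 0.1,"turn": 0}
    - {"tx": 0,"ty": 0,"tz": 0.15,"turn": 0}
    - {"tx": -0.1,"ty": 0.1,"tz": 0.15,"turn": 0}
    - {"tx": -0.1,"ty": 0.15,"tz": 0.05,"turn": 0}
    - {"tx": -0.1,"ty": 0.15,"tz": 0,"turn": 0}
    - {"tx": 0,"ty": 0,"tz": 0,"turn": 0}
  grip: 0

```text
time_s: 35.05
eef_pos: [496.0, 142.7, 423.3]
eef_rot: [-3.14, -0.0, 0.113]
force: [0.1, -0.4, 0.9]
width: 46.0
```

```bash
python3 wing.py w3
python3 - <<'E'
from h import *
p=capture("top")
for l in("jar","wash_bottle","sieve","cassette"):
    print(l,[(round(d["conf"],2),np.median(cloud(p,d["mask"]),0).round().tolist()) for d in cut_out(p,l)[:3]])
E
```

```text
35.05 [496.0055218  142.69561155 423.26460594] 45.9685805052586
top hatch outer: slopes [ 0.0148 -0.0002] z -0.37 2550
top wing pts 121 85 ztop 39.2 centre XY [ 1.6 -1. ] dir angle from +y toward +x -1.574 rect ((-0.001033782958984375, -0.47991037368774414), (12.431870460510254, 59.74271774291992), 89.58365631103516)
side hatch outer: slopes [0.0143 0.0041] z -0.07 638
side wing pts 150 65 ztop 36.6 centre XY [ 3.2 -2.6] dir angle from +y toward +x -1.624 rect ((-0.46703529357910156, -2.660432815551758), (64.77082061767578, 10.475181579589844), 4.112779140472412)
jar []
wash_bottle []
sieve [(0.71, [462.0, -492.0, 19.0])]
cassette [(0.78, [342.0, 79.0, 45.0]), (0.51, [358.0, 296.0, 44.0])]
```

View pics/w3.png

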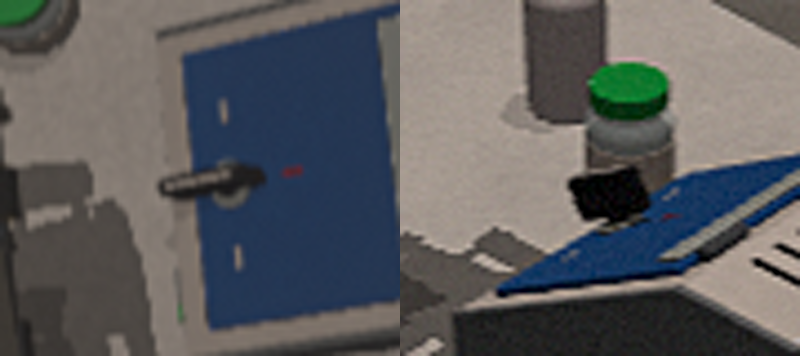

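```bash
python3 -c "
from station import r,sensors
print(sensors.observe()['time_s'],sensors.observe()['force']);print(r.hand_in())"
```

```text
35.4 [ 0.27401531  0.9196578  -0.96745366]
the job is handed in; nothing more can be done
None
```

The filter cassette is seated in the bay, the blue hatch is shut over it, and the stud is locked on the red dash. I handed the job in at 35.4 s, inside the 72 s limit; no verdict was reported.

**What I did**
- I first swung the hatch further back, to about 2.38 rad, so the gripper body would clear it.
- The tool can only point straight down, so I tilted the cassette in the grip to about 30° by dragging its lower edge on the sloping front. The first drags ran off the front edge and were repeated.
- I lowered the cassette along the bay axis until it met the floor at about 20 N, then released it.
- I pushed the hatch shut from behind, turned the wing from 0.54 rad to line up with the slot, pushed the stud in about 13 mm, turned it 90° clockwise and let go.

**Last checks**
- **Cassette:** its top measured 45 mm above the bay floor, against 44 expected. This was before the hatch was shut.
- **Hatch:** its outer surface is within 0.4 mm of the shut plane.
- **Wing:** it points to the red dash at about 1.57 rad in the top view and 1.52 in the side view. Its top stands about 37–39 mm out, against 48–50 before, which matches the locked position.
- **Sieve:** its measured position is the same as at the start.

**Not fully confirmed:** the detector missed the jar and the wash bottle in the final top picture. I checked them only by eye. The jar looks unmoved between the last two pictures, and only part of the bottle was in view. Nothing came near either one.

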